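Strike a mark, then set and hold the press's sprung stop arm

TASK

On the small marking press, push the sprung lever down to its stop to mark the wood and let it swing back up on its own. Then, for the next mark, pinch the grip of the press's telescoping stop arm so that its lock button is squeezed fully in, draw the arm out until its pointer stands level with the nose of the brass rider on the rule, and finish while still holding it there, squeezed and still: it springs home when let go. Do not shift the rider or the things lying on the bench.

Things in the scene. Friction and masses are not known exactly. Their poses are not given: they have to be found in the camera images.
- press: green press fixed to the bench, foot 115x130 mm. Origin: bench level under its spindle; -x is its front, toward the robot, -y its right. Column at +x, head to 240 mm high (yoke to 271), table with wooden workpiece 100 mm high. A 22 mm tube lies along y at x = -55 mm, 115 mm high; the stop arm slides out of its right end (y = -130 mm)
- lever (a joint): press lever, rad: 0 = up at rest (leaning up 0.4 rad toward the robot), 0.8 = pushed down onto its stop. A spring brings it back up; at the cross grip it takes about 3 N at the start and 8 N at the stop
- lever_grip (a point): middle of the lever's black cross grip, a round bar 22 mm thick and 70 mm long along the press's y. It swings at 130 mm radius about an axis along the press's y, 10 mm in front (-x) of the press origin and 255 mm high: the grip is 306 mm high at rest, 204 mm at the stop
- stop_arm: sliding arm. Origin: centre of its steel end block (34x26x30 mm), 115 mm high; axes as the press's. A black grip stands on the block; a stop tongue reaches 81 mm to +x, a pointer to -x, both under 125 mm high. Slides 0 to 140 mm along the press's -y; home at press y = -160 mm, where a catch holds it until the lock button is in. A spring pulls it home with 4 to 5 N
- stop_grip (a point): middle of the stop arm's black upright grip: a block 30 mm along the press's x, 24 mm along its y, from 129 to 183 mm above the bench; this point is 158 mm above the bench. To be pinched from above across the press's x
- lock_button (a joint): round lock button, 18 mm across, in the grip's front (-x) face, level with stop_grip. Metres: 0 = out (8 mm proud), 0.006 = fully in (2 mm proud). A finger pad of the pinch presses it toward +x; spring 3 N at the start, 6 N when in: pinch with about 15 to 30 N. The catch frees the arm when it is 4 mm in; let go, it springs out
- stop_pointer (a point): tip of the stop arm's thin pointer over the rule, 31 mm in front (-x) of the arm's origin and 4 mm below it, at the same press y as the grip's middle
- mark (a point): nose tip of the brass rider (12x16x14 mm, nose 3 mm wide, toward the arm) on the aluminium rule (32 mm wide, 104 mm high, lines 10 mm apart) in front of the arm's path; axes as the press's. The pointer belongs at its press y, 40 to 125 mm out from the pointer's home. Stiff on the rule (40 N)
- tin_wax: yellow tin, 77 mm across, 34 mm high, origin under its centre; leave alone
- square_try: try square with wooden stock, 95x162x18 mm, origin under its centre; leave alone
- sand_cork: wooden sanding block, 61x110x34 mm, origin under its centre; leave alone
- tape_measure: yellow and black tape measure, 68x76x37 mm, origin under its centre; leave alone

How it is judged:
By the outcome, as a careful person would: the job done as asked, in the order asked, and still so for the second after the job is handed in, while the arm keeps its last pose, push and grip.
It also fails if it takes over 64 s, if anything falls off the work surface, if the arm or the gripper's body presses on something with over 40 N, if the wrist force passes 120 N, or if a joint passes its speed limit or range.

ROBOT

A 7-joint arm with a two-finger parallel gripper is mounted at the origin on a cart in front of the work surface, level with it; the furniture and walls round the work are solid. World frame = base frame: x ahead of the robot, y to its left, z up, the work surface at z = 0. Lengths are in m, angles in rad, forces in N, time in s.
With the tool pointing down it reaches from about 0.4 to 0.85 m from the base axis. Payload 6.9 kg.
Tool frame: the origin (TCP) lies between the finger pads; the fingertips stand 25 mm ahead of it and the grasp point (between the pads) lies 6 mm ahead of it; z points along the fingers, x is the direction in which the jaws open and shut, and the axes are right-handed (so a half turn about z gives the same grasp; the last joint's range is limited). The gripper opens to 85 mm and grips with 20 to 120 N. Pads are 22 mm wide; open, the fingers measure 114 mm over their backs; the gripper's body (76 mm by 85 mm) begins 54 mm behind the grasp point. The pads swing forward as they close: fully open they stand 13 mm farther back than shut.
Start: joints at [1.206, 0.507, -0.238, 1.5, 0.126, 1.149, -0.155], TCP at [0.283, -0.557, 0.256] pointing down, gripper open.
Joint ranges: [-3.08, 3.08], [-0.24, 2.05], [-1.43, 1.35], [0, 2.5], [-1.52, 4.66], [0.17, 1.96], [-2.89, 2.89]. Speed limits (rad/s): [2.39, 2.39, 3.14, 3.14, 3.14, 3.14, 3.14].

INTERFACE

Orientations are given as a unit quaternion [x, y, z, w].
In Python, from cell import robot, snapshot, camera_info gives the robot as it stands. The module is installed in compiled form; this text tells all that it offers.
- The arm moves only by the shell command python3 -m creep 'ROWS' [FORCE]. ROWS is JSON, a list of rows, each an object of numbers: "grip": the opening in per cent of the stroke, from 0 (shut) to 100 (fully open); "x", "y", "z": the shift along the world's x, y, z in m; "rx", "ry", "rz": the turn, a rotation vector about the world's x, y, z in degrees. A call has 1 to 20 rows; each row shifts and turns the commanded pose from where the row before left it; what a row does not reach is not made up. A row lasts 1/12 s, in which the tool goes at most 41.7 mm and 7.16 degrees, less where a joint would pass 70% of its speed; a pose out of reach is approached as far as the arm can. A call is refused whole if a number of a shift passes 0.0417 or a number of a turn 7.16, either way. A call with a gripper value outside its range is refused whole. The fingers move at their own pace and stop on an object; FORCE is the grip in N (left out, the last holds). Time passes only in rows, so rows that do not move let the fingers close. It gives the time, the measured TCP pose, the force and the opening at its end, in the units of the state.
- robot.sense(): the state, without advancing time (a new reading comes with each control period).
- snapshot(name): name is "scene" or "top"; returns the picture (400x640x3 uint8, blue, green, red); there is no depth.
- camera_info(name): a dict with "mtx" (3x3 intrinsics, pixels), "eye" and "rotation" of the camera in the world. Camera axes: x right, y down, z forward; pixel columns grow to the right and rows downward; lengths in m; the calibration is good to about 2 mm. A picture is of the moment at which its call begins. camera_info takes no time and is no camera call.
- robot.sign_off(): hands the job in, once; it reports no verdict.
The state is a dict: "time_s": time; "joint_pos": joint angles; "qd": joint speeds; "joint_efforts": joint torques, N m; "ee_pos": TCP position; "tcp_rot": TCP orientation; "ft_force": force on the tool from outside, world axes, zero at the start; "torque": the same for the moment, N m; "finger_gap": finger opening in m.
Only numpy, scipy, OpenCV 4.12 (cv2) and the standard library are available. Lean on these libraries where they do the work, as an engineer would, in place of code of your own. Each camera call takes 0.05 s, during which the arm holds its last target. There are 200 camera calls.

## Working session

There is one attempt and no reset: what is moved stays moved. The work goes in short steps, Python scripts to look and compute and a shell command to move; the robot and the scene stay as the last step left them, time stands still between calls to the robot, and variables do not carry over. Pictures are saved under pics/ and viewed, on a budget of 10 in all, crops included, one or two more only if the job needs it, and the job is handed in when it is done.

```bash
mkdir -p pics; python3 - <<'E'
from cell import robot,snapshot,camera_info
import cv2,numpy as np
for n in("scene","top"):
    im=snapshot(n);cv2.imwrite(f"pics/{n}0.png",im)
    c=camera_info(n);print(n,np.array(c["mtx"]).round(1).tolist(),np.round(c["eye"],3),np.round(c["rotation"],3).tolist())
s=robot.sense();print(s)
E
```

```text
scene [[403.8, 0.0, 316.1], [0.0, 403.8, 199.2], [0.0, 0.0, 1.0]] [-0.185  0.577  0.846] [-0.342, 0.81, -0.44, 0.182]
top [[476.0, 0.0, 315.5], [0.0, 476.0, 199.6], [0.0, 0.0, 1.0]] [ 0.353 -0.12   1.369] [0.715, -0.695, 0.052, -0.055]
{'time_s': 0.1, 'joint_pos': array([ 1.20650711,  0.50824121, -0.23753796,  1.50106791,  0.12568157,
        1.14889691, -0.15477105]), 'qd': array([ 0.00057108, -0.00071932, -0.00066409, -0.00245819, -0.00031414,
        0.00036197, -0.00052445]), 'joint_efforts': array([-4.87521436e-03, -6.21836329e+01, -2.19476715e+00, -2.50204307e+01,
        1.25112495e-02,  7.86574295e-03, -4.70812688e-05]), 'ee_pos': array([ 0.2826861 , -0.55693735,  0.2555125 ]), 'tcp_rot': array([ 8.52272117e-01, -5.23098056e-01, -6.96849130e-04, -4.19628528e-04]), 'ft_force': array([0.77430009, 0.69195787, 0.09105924]), 'torque': array([-0.02038237, -0.04077754,  0.05647189]), 'finger_gap': 0.08534754421543672}
```

View pics/scene0.png

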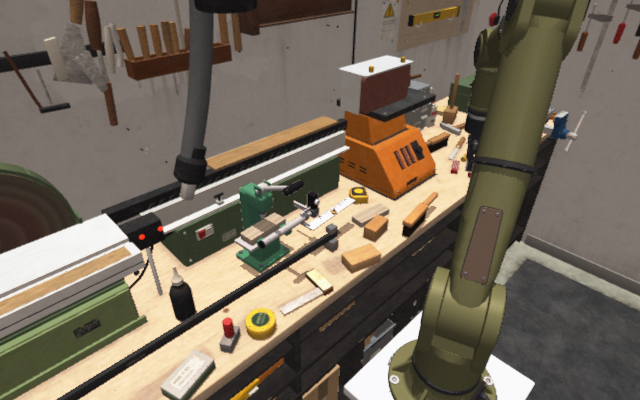

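View pics/top0.png

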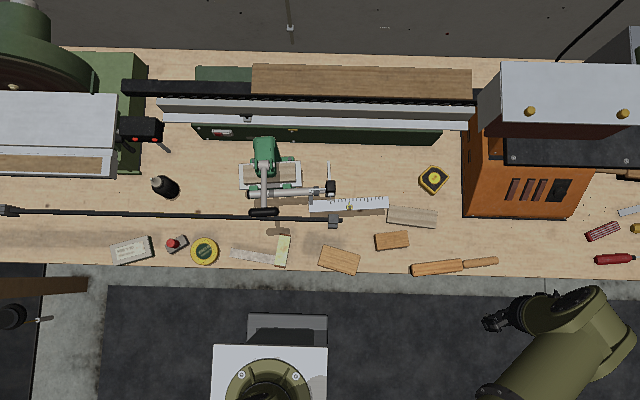

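The scene view shows the green press near (262,230) with its lever grip near (292,187), the stop arm at (313,203) and a dark bar ending at (332,232). The top view shows the lever grip at (264,211), the stop grip at (331,188) and the rule from (310,205) to (388,205). I'll enlarge both.

```bash
python3 - <<'E'
import cv2,numpy as np
t=cv2.imread("pics/top0.png")[125:245,225:400];s=cv2.imread("pics/scene0.png")[170:280,220:380]
a=cv2.resize(t,None,fx=4.5,fy=4.5,interpolation=cv2.INTER_CUBIC);b=cv2.resize(s,None,fx=4.9,fy=4.9,interpolation=cv2.INTER_CUBIC)
cv2.imwrite("pics/t1.png",a);cv2.imwrite("pics/s1.png",b);print(a.shape,b.shape)
E
```

```text
(540, 788, 3) (539, 784, 3)
```

View pics/t1.png

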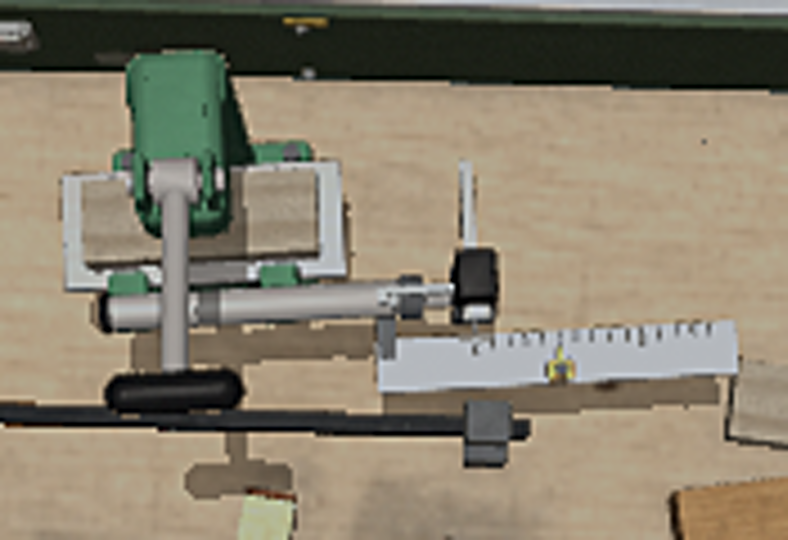

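View pics/s1.png

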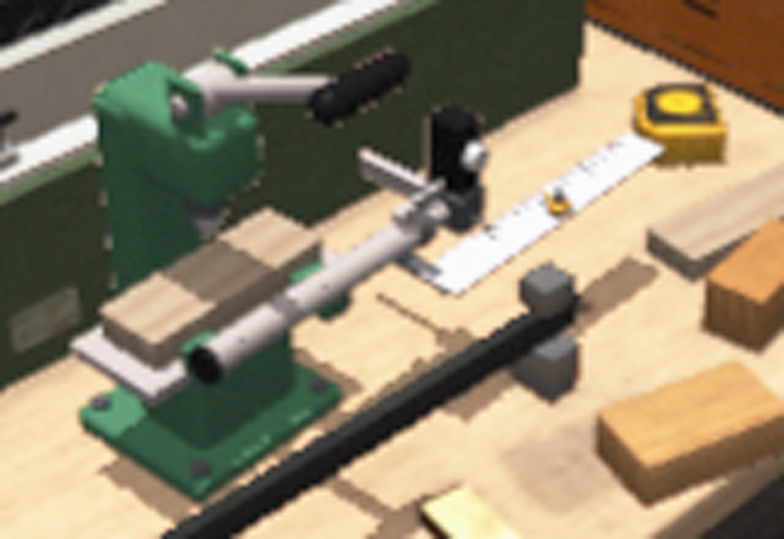

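The top crop shows the lever grip spanning (105–243,390), the stop grip at (475,275) and the rule with the rider at (560,365). The scene crop shows a dark bar with a grey block, at an unknown height, ending at (575,300). I'll locate everything.

```bash
cat > h.py <<'E'
import numpy as np,cv2
from cell import camera_info
C={n:camera_info(n) for n in("scene","top")}
def ray(n,p):
    c=C[n];d=np.linalg.inv(np.array(c["mtx"]))@[p[0],p[1],1]
    R=np.array(c["rotation"])
    if R.shape!=(3,3):
        from scipy.spatial.transform import Rotation as Q
        R=Q.from_quat(R).as_matrix()
    d=R@d;return np.array(c["eye"]),d/np.linalg.norm(d)
def onz(n,p,z):
    e,d=ray(n,p);return e+d*(z-e[2])/d[2]
def tri(pt,ps):
    e1,d1=ray("top",pt);e2,d2=ray("scene",ps)
    t=np.linalg.lstsq(np.c_[d1,-d2],e2-e1,rcond=None)[0]
    a,b=e1+t[0]*d1,e2+t[1]*d2;return (a+b)/2,np.linalg.norm(a-b)
def proj(n,P):
    c=C[n];from scipy.spatial.transform import Rotation as Q
    q=Q.from_quat(c["rotation"]).as_matrix().T@(np.array(P)-c["eye"]);m=np.array(c["mtx"])@q;return m[:2]/m[2]
T=lambda x,y:(x/4.5+224.5+.11,y/4.5+124.5+.11)
S=lambda x,y:(x/4.9+219.5+.1,y/4.9+169.5+.1)
E
python3 - <<'E'
from h import *
np.set_printoptions(precision=4,suppress=True)
print("levergrip",tri(T(174,390),S(361,86)),onz("top",T(174,390),.306))
print("grip ends z.306",onz("top",T(105,391),.306),onz("top",T(243,389),.306))
print("button",tri(T(477,312),S(474,155)))
print("tube",onz("top",T(110,313),.115),onz("top",T(395,297),.115))
print("rule top edge",onz("top",T(395,338),.104),onz("top",T(737,322),.104))
print("rule bot edge",onz("top",T(378,390),.104),onz("top",T(738,372),.104))
print("block top",tri(T(487,403),S(547,285)),"bar end",tri(T(528,430),S(575,300)))
t=cv2.imread("pics/top0.png");s=cv2.imread("pics/scene0.png")
r=[]
for im,(x0,x1,y0,y1),n in((t,(340,358,198,214),"top"),(s,(326,342,204,218),"scene")):
    c=im[y0:y1,x0:x1].astype(int);w=np.clip(c[...,2]-c[...,0]-40,0,None)
    ys,xs=np.mgrid[y0:y1,x0:x1];p=((w*xs).sum()/w.sum(),(w*ys).sum()/w.sum());r.append(p);print(n,p,w.sum())
print("rider",tri(*r),onz("top",r[0],.112))
# grey profile along tick rows
print(t[198:204,330:390].mean(2).astype(int))
g=t[178:200,320:342].mean(2).astype(int);print(g)
E
```

```text
levergrip (array([0.4849, 0.0016, 0.3078]), np.float64(0.004110251815008296)) [0.4866 0.0033 0.306 ]
grip ends z.306 [0.4851 0.0378 0.306 ] [ 0.4881 -0.0312  0.306 ]
button (array([ 0.5539, -0.1515,  0.1615]), np.float64(0.0015462762178697065))
tube [0.5555 0.0655 0.115 ] [ 0.5699 -0.1032  0.115 ]
rule top edge [ 0.547  -0.1038  0.104 ] [ 0.5625 -0.3079  0.104 ]
rule bot edge [ 0.5154 -0.0947  0.104 ] [ 0.5323 -0.3087  0.104 ]
block top (array([ 0.5076, -0.1645,  0.0786]), np.float64(0.012701216376651609)) bar end (array([ 0.4977, -0.1878,  0.0587]), np.float64(0.0034674357743471372))
top (np.float64(348.9858956276446), np.float64(206.0)) 709
scene (np.float64(333.6744334503671), np.float64(211.03032237472073)) 3133
rider (array([ 0.5298, -0.2034,  0.112 ]), np.float64(0.00459192331301892)) [ 0.5316 -0.202   0.112 ]
[[103 103  97  93  95 163 154 153 154 113 116 137 139  98 110 130 170 169
  172 147 183 182 145 158 192 191 121 192 190 191 159 192 190 192  95 195
  192  89 196 190 191 112 192 188 189 111 194 191 100 158 193 190 108 192
  186 185 185 187 159 155]
 [108 126 132 134 122 1
[... 2569 characters left out ...]
1  65  59  52   5  90 168 160
  162 160 160 159]
 [105  99  98  95 140  96  40  29 141 204 204 203 205 185  38  92 156 151
  155 153 151 150]
 [167 163 163 166 175  54  64  33 181 201 200 200 203 181  80  90 154 149
  152 150 147 142]
 [171 164 164 167 177  51  47  48 189 160 158 146 147 132  69 132 167 160
  161 162 161 157]
 [173 168 167 168 176  48   7   8  55  49  93  39  40  28  58 173 166 162
  161 163 164 162]
 [106 103 104 102 108 100  80  81  77  79 126 107 103 100 101 171 162 159
  159 162 163 164]
 [100  99  98  97  97 101 103 103 102  98 103 103  97  93  95 163 154 153
  154 113 116 137]
 [ 88  57  57  74  81  58  73 107 109 110 108 126 132 134 122 197 190 190
  158 191 191  90]]
```

Geometry is consistent: press yaw ≈ +4.5°, press origin ≈ (0.615, 0.013), stop grip ≈ (0.574, -0.151) from the button, and from the lever (0.573, -0.151). The bar lies low (~0.06–0.08), so it's clear of the fingers. Next I go above the lever with the jaws shut and aligned to the press's x.

```bash
python3 -m creep '[{"z":0.033,"grip":0},{"z":0.033},{"z":0.033},{"z":0.033},{"z":0.033},{"y":0.037,"x":0.0135,"rz":4.5},{"y":0.037,"x":0.0135,"rz":4.5},{"y":0.037,"x":0.0135,"rz":4.5},{"y":0.037,"x":0.0135,"rz":4.5},{"y":0.037,"x":0.0135,"rz":4.5}]' 40
python3 -m creep '[{"y":0.0375,"x":0.0135,"rz":4.5},{"y":0.0375,"x":0.0135,"rz":4.5},{"y":0.0375,"x":0.0135,"rz":4.5},{"y":0.0375,"x":0.0135,"rz":4.5},{"y":0.0375,"x":0.0135,"rz":4.5},{"y":0.0375,"x":0.0135,"rz":4.5},{"y":0.0375,"x":0.0135,"rz":4.5},{"y":0.0375,"x":0.0135,"rz":4.5},{"y":0.0375,"x":0.0135,"rz":4.5},{"y":0.0375,"x":0.0135,"rz":4.5},{"grip":0},{"grip":0}]'
```

```text
invalid input
invalid input
```

```bash
python3 -m creep '[{"z":0.033}]'; python3 -m creep '[{"grip":0,"x":0,"y":0,"z":0.033,"rx":0,"ry":0,"rz":0}]' 40
```

```text
time_s: 0.18
ee_pos: [0.2812, -0.5548, 0.283]
tcp_rot: [0.852, -0.523, -0.005, -0.003]
ft_force: [-0.2, -0.6, -0.4]
finger_gap: 0.0754invalid input
```

```bash
python3 -m creep '[{"z":0.033}]' 40; python3 -m creep '[{"grip":0.0,"z":0.033}]'; python3 -m creep '[{"grip":1,"z":0.033}]'
```

```text
invalid input
invalid input
invalid input
```

```bash
python3 -m creep '[{"z":0.02}]'; echo; python3 -m creep '[{"grip":50}]';echo; python3 -m creep --help
```

```text
invalid input
invalid input
invalid input: not JSON, or not a number
```

```bash
python3 -m creep '[{"z":0.01}]' 40.0; echo; python3 -m creep '[{"grip":10,"x":0.0,"y":0.0,"z":0.01,"rx":0.0,"ry":0.0,"rz":0.0}]'
```

```text
time_s: 0.27
ee_pos: [0.2832, -0.5578, 0.3017]
tcp_rot: [0.852, -0.523, 0.001, 0.0]
ft_force: [0.9, -0.2, -0.2]
finger_gap: 0.0634invalid input
```

```bash
python3 -m creep '[{"grip":0,"x":0.0,"y":0.0,"z":0.033,"rx":0.0,"ry":0.0,"rz":0.0},{"grip":0,"x":0.0,"y":0.0,"z":0.033,"rx":0.0,"ry":0.0,"rz":0.0}]'
```

```text
time_s: 0.43
ee_pos: [0.2825, -0.5567, 0.3653]
tcp_rot: [0.852, -0.523, -0.001, -0.001]
ft_force: [0.3, -0.6, -0.6]
finger_gap: 0.0385
```

```bash
python3 -m creep '[{"grip":0,"x":0,"y":0,"z":0.028,"rx":0,"ry":0,"rz":0},{"grip":0,"x":0,"y":0,"z":0.028,"rx":0,"ry":0,"rz":0},{"grip":0,"x":0.0135,"y":0.0373,"z":0,"rx":0,"ry":0,"rz":4.5},{"grip":0,"x":0.0135,"y":0.0373,"z":0,"rx":0,"ry":0,"rz":4.5},{"grip":0,"x":0.0135,"y":0.0373,"z":0,"rx":0,"ry":0,"rz":4.5},{"grip":0,"x":0.0135,"y":0.0373,"z":0,"rx":0,"ry":0,"rz":4.5},{"grip":0,"x":0.0135,"y":0.0373,"z":0,"rx":0,"ry":0,"rz":4.5}]' 25
```

```text
time_s: 1.02
ee_pos: [0.3507, -0.3689, 0.4213]
tcp_rot: [0.939, -0.345, 0.0, 0.0]
ft_force: [0.8, 0.8, 0.6]
finger_gap: 0.0
```

```bash
python3 -m creep '[{"grip":0,"x":0.0132,"y":0.0373,"z":0,"rx":0,"ry":0,"rz":4.5},{"grip":0,"x":0.0132,"y":0.0373,"z":0,"rx":0,"ry":0,"rz":4.5},{"grip":0,"x":0.0132,"y":0.0373,"z":0,"rx":0,"ry":0,"rz":4.5},{"grip":0,"x":0.0132,"y":0.0373,"z":0,"rx":0,"ry":0,"rz":4.5},{"grip":0,"x":0.0132,"y":0.0373,"z":0,"rx":0,"ry":0,"rz":4.5},{"grip":0,"x":0.0132,"y":0.0373,"z":0,"rx":0,"ry":0,"rz":4.5},{"grip":0,"x":0.0132,"y":0.0373,"z":0,"rx":0,"ry":0,"rz":4.5},{"grip":0,"x":0.0132,"y":0.0373,"z":0,"rx":0,"ry":0,"rz":4.5},{"grip":0,"x":0.0132,"y":0.0373,"z":0,"rx":0,"ry":0,"rz":4.5},{"grip":0,"x":0.0132,"y":0.0373,"z":0,"rx":0,"ry":0,"rz":4.5},{"grip":0,"x":0,"y":0,"z":-0.03,"rx":0,"ry":0,"rz":0},{"grip":0,"x":0,"y":0,"z":-0.03,"rx":0,"ry":0,"rz":0},{"grip":0,"x":0,"y":0,"z":0,"rx":0,"ry":0,"rz":0}]'
python3 - <<'E'
from h import *
from cell import robot,snapshot
im=snapshot("scene");cv2.imwrite("pics/s2.png",cv2.resize(im[110:290,200:400],None,fx=3,fy=3,interpolation=cv2.INTER_CUBIC))
print(robot.sense()["time_s"])
E
```

```text
time_s: 2.1
ee_pos: [0.4801, 0.0022, 0.3567]
tcp_rot: [0.999, 0.039, -0.004, 0.0]
ft_force: [-1.4, -0.7, -1.3]
finger_gap: 0.0002
2.15
```

View pics/s2.png

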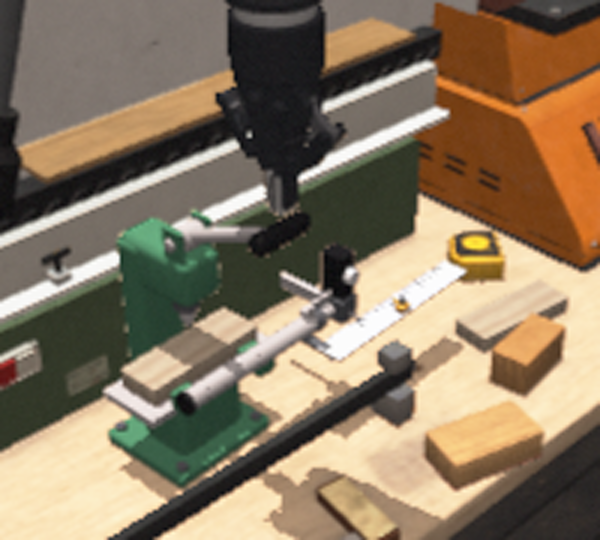

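The shut fingertips (crop (283,212)) stand just over the cross grip at (280,232). I push down.

```bash
python3 -m creep '[{"grip":0,"x":0,"y":0,"z":-0.01,"rx":0,"ry":0,"rz":0},{"grip":0,"x":0,"y":0,"z":-0.01,"rx":0,"ry":0,"rz":0},{"grip":0,"x":0,"y":0,"z":-0.01,"rx":0,"ry":0,"rz":0},{"grip":0,"x":0,"y":0,"z":-0.01,"rx":0,"ry":0,"rz":0}]'
python3 -m creep '[{"grip":0,"x":0,"y":0,"z":-0.01,"rx":0,"ry":0,"rz":0},{"grip":0,"x":0,"y":0,"z":-0.01,"rx":0,"ry":0,"rz":0},{"grip":0,"x":0,"y":0,"z":-0.01,"rx":0,"ry":0,"rz":0},{"grip":0,"x":0,"y":0,"z":-0.01,"rx":0,"ry":0,"rz":0},{"grip":0,"x":0,"y":0,"z":-0.01,"rx":0,"ry":0,"rz":0},{"grip":0,"x":0,"y":0,"z":-0.01,"rx":0,"ry":0,"rz":0},{"grip":0,"x":0,"y":0,"z":-0.01,"rx":0,"ry":0,"rz":0},{"grip":0,"x":0,"y":0,"z":0,"rx":0,"ry":0,"rz":0}]'
```

```text
time_s: 2.48
ee_pos: [0.482, 0.0019, 0.3214]
tcp_rot: [0.999, 0.038, -0.0, 0.0]
ft_force: [-4.8, -0.9, 6.7]
finger_gap: 0.0001
time_s: 3.15
ee_pos: [0.4847, 0.0022, 0.2515]
tcp_rot: [0.999, 0.038, 0.003, -0.0]
ft_force: [2.1, -0.5, 7.6]
finger_gap: 0.0002
```

Near the bottom; now small steps onto the stop.

```bash
python3 -m creep '[{"grip":0,"x":0,"y":0,"z":-0.004,"rx":0,"ry":0,"rz":0},{"grip":0,"x":0,"y":0,"z":-0.004,"rx":0,"ry":0,"rz":0},{"grip":0,"x":0,"y":0,"z":-0.002,"rx":0,"ry":0,"rz":0},{"grip":0,"x":0,"y":0,"z":0,"rx":0,"ry":0,"rz":0}]'
python3 -m creep '[{"grip":0,"x":0,"y":0,"z":-0.002,"rx":0,"ry":0,"rz":0},{"grip":0,"x":0,"y":0,"z":0,"rx":0,"ry":0,"rz":0}]'
```

```text
time_s: 3.48
ee_pos: [0.4864, 0.0023, 0.2433]
tcp_rot: [0.999, 0.038, 0.005, -0.0]
ft_force: [5.7, -0.8, 9.9]
finger_gap: 0.0002
time_s: 3.65
ee_pos: [0.4868, 0.0024, 0.2416]
tcp_rot: [0.999, 0.038, 0.005, -0.0]
ft_force: [5.9, -0.2, 9.8]
finger_gap: 0.0002
```

```bash
for i in 1; do python3 -m creep '[{"grip":0,"x":0,"y":0,"z":-0.002,"rx":0,"ry":0,"rz":0},{"grip":0,"x":0,"y":0,"z":0,"rx":0,"ry":0,"rz":0}]'; python3 -m creep '[{"grip":0,"x":0,"y":0,"z":-0.002,"rx":0,"ry":0,"rz":0},{"grip":0,"x":0,"y":0,"z":0,"rx":0,"ry":0,"rz":0}]'; python3 -m creep '[{"grip":0,"x":0,"y":0,"z":-0.002,"rx":0,"ry":0,"rz":0},{"grip":0,"x":0,"y":0,"z":0,"rx":0,"ry":0,"rz":0}]'; done
```

```text
time_s: 3.82
ee_pos: [0.4871, 0.0025, 0.2401]
tcp_rot: [0.999, 0.038, 0.006, -0.0]
ft_force: [6.6, -0.6, 14.2]
finger_gap: -0.0002
time_s: 3.98
ee_pos: [0.4873, 0.0025, 0.2394]
tcp_rot: [0.999, 0.038, 0.006, 0.0]
ft_force: [1.3, -0.9, 27.7]
finger_gap: -0.0003
time_s: 4.15
ee_pos: [0.4875, 0.0026, 0.2388]
tcp_rot: [0.999, 0.038, 0.007, 0.001]
ft_force: [-2.4, -2.6, 41.6]
finger_gap: -0.0003
```

Reaction rose sharply at z = 0.239, so the lever is on its stop. I lift off, let it return, and open the jaws.

```bash
python3 -m creep '[{"grip":0,"x":-0.002,"y":0,"z":0.03,"rx":0,"ry":0,"rz":0},{"grip":0,"x":-0.002,"y":0,"z":0.035,"rx":0,"ry":0,"rz":0},{"grip":0,"x":0,"y":0,"z":0.035,"rx":0,"ry":0,"rz":0},{"grip":0,"x":0,"y":0,"z":0.035,"rx":0,"ry":0,"rz":0},{"grip":0,"x":0,"y":0,"z":0.035,"rx":0,"ry":0,"rz":0},{"grip":100,"x":0,"y":0,"z":0.015,"rx":0,"ry":0,"rz":0},{"grip":100,"x":0,"y":0,"z":0,"rx":0,"ry":0,"rz":0},{"grip":100,"x":0.015,"y":-0.025,"z":0,"rx":0,"ry":0,"rz":0},{"grip":100,"x":0.016,"y":-0.026,"z":0,"rx":0,"ry":0,"rz":0},{"grip":100,"x":0.016,"y":-0.026,"z":0,"rx":0,"ry":0,"rz":0},{"grip":100,"x":0.016,"y":-0.026,"z":0,"rx":0,"ry":0,"rz":0},{"grip":100,"x":0.016,"y":-0.026,"z":0,"rx":0,"ry":0,"rz":0},{"grip":100,"x":0.016,"y":-0.026,"z":0,"rx":0,"ry":0,"rz":0},{"grip":100,"x":0,"y":0,"z":0,"rx":0,"ry":0,"rz":0},{"grip":100,"x":0,"y":0,"z":0,"rx":0,"ry":0,"rz":0}]' 25
python3 - <<'E'
from h import *
from cell import robot,snapshot
np.set_printoptions(precision=4,suppress=True)
from scipy.spatial.transform import Rotation as Q
s=robot.sense();R=Q.from_quat(s["tcp_rot"]).as_matrix();print(s["ee_pos"],R)
im=snapshot("scene");cv2.imwrite("pics/s3.png",im)
t=cv2.imread("pics/top0.png")
# grip edges & consistency
print("grip top face centre",onz("top",(330.4,185.0),.183))
print("pointer tip",onz("top",(330.2,198),.111),"nose",onz("top",(349.1,202.5),.111))
m=np.array([.0]);u=np.array([np.sin(.078),-np.cos(.078)])
a=onz("top",(330.2,198),.111)[:2];b=onz("top",(349.1,202.5),.111)[:2];print("dist",(b-a)@u,(b-a)@[np.cos(.078),np.sin(.078)])
E
python3 - <<'E'
import cv2
im=cv2.imread("pics/s3.png");cv2.imwrite("pics/s3c.png",cv2.resize(im[110:250,240:380],None,fx=4,fy=4,interpolation=cv2.INTER_CUBIC))
E
```

```text
time_s: 5.4
ee_pos: [0.5737, -0.1549, 0.4161]
tcp_rot: [0.999, 0.037, -0.001, -0.001]
ft_force: [-0.2, 2.0, 0.4]
finger_gap: 0.0853
[ 0.5737 -0.1549  0.4161] [[ 0.9973  0.0735 -0.0024]
 [ 0.0735 -0.9973  0.0011]
 [-0.0023 -0.0012 -1.    ]]
grip top face centre [ 0.5739 -0.1493  0.183 ]
pointer tip [ 0.5519 -0.1514  0.111 ] nose [ 0.5412 -0.2022  0.111 ]
dist 0.04975239521176978 -0.014637530797052396
```

View pics/s3c.png

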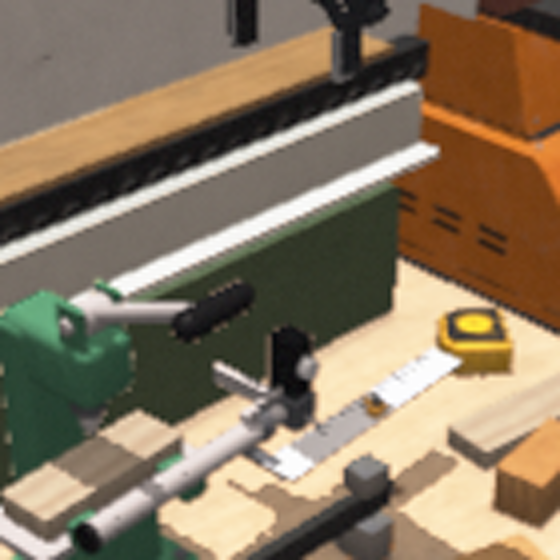

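The lever is back up (crop (215,310)) and the stop arm is still home. Nose-to-pointer distance is ≈ 50 mm. I lower the open jaws round the grip.

```bash
python3 -m creep '[{"grip":100,"x":-0.0015,"y":0.0022,"z":-0.03,"rx":0,"ry":0,"rz":0},{"grip":100,"x":-0.0015,"y":0.0022,"z":-0.03,"rx":0,"ry":0,"rz":0},{"grip":100,"x":0,"y":0,"z":-0.03,"rx":0,"ry":0,"rz":0},{"grip":100,"x":0,"y":0,"z":-0.03,"rx":0,"ry":0,"rz":0},{"grip":100,"x":0,"y":0,"z":-0.03,"rx":0,"ry":0,"rz":0},{"grip":100,"x":0,"y":0,"z":-0.03,"rx":0,"ry":0,"rz":0},{"grip":100,"x":0,"y":0,"z":0,"rx":0,"ry":0,"rz":0}]'
python3 -m creep '[{"grip":100,"x":0,"y":0,"z":-0.015,"rx":0,"ry":0,"rz":0},{"grip":100,"x":0,"y":0,"z":-0.015,"rx":0,"ry":0,"rz":0},{"grip":100,"x":0,"y":0,"z":-0.015,"rx":0,"ry":0,"rz":0},{"grip":100,"x":0,"y":0,"z":-0.015,"rx":0,"ry":0,"rz":0},{"grip":100,"x":0,"y":0,"z":-0.01,"rx":0,"ry":0,"rz":0},{"grip":100,"x":0,"y":0,"z":0,"rx":0,"ry":0,"rz":0},{"grip":100,"x":0,"y":0,"z":0,"rx":0,"ry":0,"rz":0}]'
```

```text
time_s: 6.03
ee_pos: [0.567, -0.1473, 0.2333]
tcp_rot: [0.999, 0.039, -0.004, -0.001]
ft_force: [-1.2, -0.5, -0.4]
finger_gap: 0.0854
time_s: 6.62
ee_pos: [0.5707, -0.1479, 0.1692]
tcp_rot: [0.999, 0.039, 0.0, 0.0]
ft_force: [0.5, -0.4, -0.3]
finger_gap: 0.0855
```

```bash
python3 -m creep '[{"grip":100,"x":0,"y":-0.0025,"z":-0.006,"rx":0,"ry":0,"rz":0},{"grip":100,"x":0,"y":0,"z":0,"rx":0,"ry":0,"rz":0},{"grip":100,"x":0,"y":0,"z":0,"rx":0,"ry":0,"rz":0}]'
python3 -m creep '[{"grip":30,"x":0,"y":0,"z":0,"rx":0,"ry":0,"rz":0},{"grip":10,"x":0,"y":0,"z":0,"rx":0,"ry":0,"rz":0},{"grip":10,"x":0,"y":0,"z":0,"rx":0,"ry":0,"rz":0},{"grip":10,"x":0,"y":0,"z":0,"rx":0,"ry":0,"rz":0},{"grip":10,"x":0,"y":0,"z":0,"rx":0,"ry":0,"rz":0},{"grip":10,"x":0,"y":0,"z":0,"rx":0,"ry":0,"rz":0},{"grip":10,"x":0,"y":0,"z":0,"rx":0,"ry":0,"rz":0},{"grip":10,"x":0,"y":0,"z":0,"rx":0,"ry":0,"rz":0},{"grip":10,"x":0,"y":0,"z":0,"rx":0,"ry":0,"rz":0}]' 26
```

```text
time_s: 6.87
ee_pos: [0.5705, -0.1512, 0.1626]
tcp_rot: [0.999, 0.038, 0.0, 0.0]
ft_force: [-0.4, -0.8, -0.6]
finger_gap: 0.0853
time_s: 7.62
ee_pos: [0.5722, -0.1507, 0.1631]
tcp_rot: [0.999, 0.039, 0.002, 0.0]
ft_force: [5.5, 0.2, 1.7]
finger_gap: 0.0309
```

Gap 30.9 mm means the button is in. I draw out along the press's -y direction, (0.078, -0.997), 40 mm first.

```bash
python3 -m creep '[{"grip":10,"x":0.001,"y":-0.001,"z":0,"rx":0,"ry":0,"rz":0},{"grip":10,"x":0.0003,"y":-0.004,"z":0,"rx":0,"ry":0,"rz":0},{"grip":10,"x":0.0004,"y":-0.005,"z":0,"rx":0,"ry":0,"rz":0},{"grip":10,"x":0.0004,"y":-0.005,"z":0,"rx":0,"ry":0,"rz":0},{"grip":10,"x":0.0004,"y":-0.005,"z":0,"rx":0,"ry":0,"rz":0},{"grip":10,"x":0.0004,"y":-0.005,"z":0,"rx":0,"ry":0,"rz":0},{"grip":10,"x":0.0004,"y":-0.005,"z":0,"rx":0,"ry":0,"rz":0},{"grip":10,"x":0.0004,"y":-0.005,"z":0,"rx":0,"ry":0,"rz":0},{"grip":10,"x":0.0004,"y":-0.005,"z":0,"rx":0,"ry":0,"rz":0},{"grip":10,"x":0,"y":0,"z":0,"rx":0,"ry":0,"rz":0},{"grip":10,"x":0,"y":0,"z":0,"rx":0,"ry":0,"rz":0}]'
python3 - <<'E'
from cell import snapshot
import cv2
for n,(y0,y1,x0,x1) in dict(top=(170,220,310,380),scene=(180,230,285,355)).items():
    im=snapshot(n);cv2.imwrite(f"pics/{n}4.png",im)
a,b=[cv2.resize(cv2.imread(f"pics/{n}4.png")[r[0]:r[1],r[2]:r[3]],None,fx=8,fy=8,interpolation=cv2.INTER_CUBIC)[:300] for n,r in(("top",(180,217,310,385)),("scene",(180,217,285,360)))]
cv2.imwrite("pics/c4.png",cv2.vconcat([a,b]))
E
```

```text
time_s: 8.53
ee_pos: [0.5756, -0.1895, 0.1631]
tcp_rot: [0.999, 0.039, 0.001, -0.001]
ft_force: [2.8, 4.3, 5.7]
finger_gap: 0.031
```

View pics/c4.png

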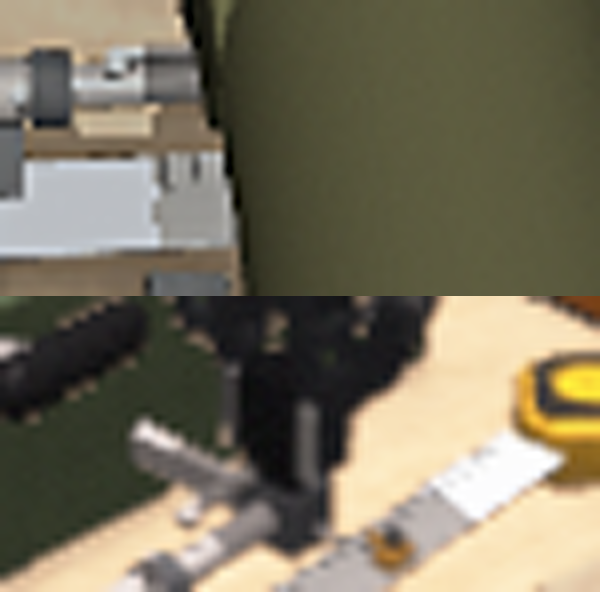

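The top view is blocked by the arm. The scene view shows the arm drawn out towards the rider (crop (390,545)). I cross-check the distance from the home images using the button, pointer and rider in each camera.

```bash
python3 - <<'E'
from h import *
np.set_printoptions(precision=4,suppress=True,linewidth=200)
t=cv2.imread("pics/top0.png");s=cv2.imread("pics/scene0.png").astype(float);s4=cv2.imread("pics/scene4.png").astype(float)
u=lambda P,ps=.078:float(np.dot(P[:2],[np.sin(ps),-np.cos(ps)]))
# button in scene0
g=s[196:208,310:324].mean(2);print(g.astype(int))
w=np.clip(g-110,0,None);ys,xs=np.mgrid[196:208,310:324]
print("expected home pointer tip px",proj("scene",(.5423,-.1536,.111)),proj("top",(.5423,-.1536,.111)))
print("expected grip btn px",proj("scene",(.5503,-.153,.158)),proj("top",(.5503,-.153,.158)))
print("scene rider",u(onz("scene",(333.67,211.03),.111)))
print("top rider",u(onz("top",(348.99,206.0),.112)),"nose",u(onz("top",(349.1,202.5),.111)),"ptr",u(onz("top",(330.2,197.5),.111)),"btn",u(onz("top",(330.55,194),.163)))
print("grip top face y",u(onz("top",(330.4,185),.183)))
print("rider rgb-ish top R-B\n",(t[199:211,343:356,2].astype(int)-t[199:211,343:356,0]))
print("rider scene\n",(s[203:219,325:343,2]-s[203:219,325:343,0]).astype(int))
print("scene0 ptr\n",s[207:222,310:326].mean(2).astype(int))
E
```

```text
[[ 14  13  24  27  24  14  15  36  52  50  80 113 149 188]
 [ 14  14  13  16  15  16  14  37  80 112 149 188 189 191]
 [ 13  14  17  16  17  34  66  81 132 188 192 193 195 201]
 [ 15  13  13  13  18 116 185 186 171 193 199 204 208 212]
 [ 14  12  15  16  51 191 248 240 195 176 202 212 216 217]
 [ 12  13  15  18  92 195 234 193 113 140 195 218 219 219]
 [ 12  19  14  26 113 187 190 131 113 158 210 219 219 218]
 [ 16  15  14  22  75 125 135 112 120 178 216 218 219 220]
 [ 14  16  12  16  33  71  98 103 144 199 216 218 220 220]
 [ 13  13  14  13  16  17  23  74 169 218 217 219 222 222]
 [ 65  11  12  18  16   9  13  78 173 217 217 219 221 220]
 [109  13   9  15  15   7  18  76 158 208 218 219 219 217]]
expected home pointer tip px [319.0923 215.872 ] [330.9328 201.5809]
expected grip btn px [317.2671 202.4267] [331.326  195.8107]
scene rider 0.2463352680398455
top rider 0.24277420826056148 nose 0.24370728012529017 ptr 0.1940276619952085 btn 0.193481015277517
grip top face y 0.19357940339720925
rider rgb-ish top R-B
 [[-16 -15   4 -13 -13 -12  -7 -12 -11  -9 -10 -12 -11]
 [-11 -11  -6 -1
[... 2121 characters left out ...]
 181 221 221 221 220 223 226]
 [186  94  48  49  47  47  43  43 102 188 220 219 220 221 226 237]
 [167 121  47  47  46  46  56  62 126 202 218 215 215 233 232 209]
 [115  75  45  47  46  50  74  90 134 203 220 224 227 243 250 250]
 [ 75  54  45  45  49  44  70 114 153 190 213 237 249 251 250 251]
 [136  93  58  48  45  61 119 177 166 125 178 216 243 251 250 251]
 [212 179 135  99 106 142 184 220 212 189 226 247 250 251 250 250]
 [215 217 211 184 196 228 228 240 250 241 198 232 250 250 250 251]
 [217 216 213 220 238 248 251 251 251 251 250 250 250 250 250 251]
 [217 223 228 240 250 250 250 250 250 251 250 251 250 250 250 249]
 [220 239 248 251 250 250 250 250 251 251 250 250 250 249 245 230]]
```

```bash
python3 - <<'E'
from h import *
u=lambda P,ps=.078:np.round([np.dot(P[:2],[np.sin(ps),-np.cos(ps)]),np.dot(P[:2],[np.cos(ps),np.sin(ps)])],4)
for n,p,z in [("scene",(320,218),.111),("scene",(319,216.2),.111),("scene",(331.1,209),.111),("scene",(331.6,210),.111),("scene",(333.3,211.5),.112),("scene",(315.9,201),.16),("top",(349.05,201.7),.111),("top",(349.05,203.5),.111)]: print(n,p,u(onz(n,p,z)))
s=cv2.imread("pics/scene4.png").astype(float)
print(s[203:219,318:345].mean(2).astype(int));print((s[206:218,326:340,2]-s[206:218,326:340,0]).astype(int))
E
```

```text
scene (320, 218) [0.1886 0.5191]
scene (319, 216.2) [0.1939 0.5277]
scene (331.1, 209) [0.2497 0.5246]
scene (331.6, 210) [0.2464 0.5199]
scene (333.3, 211.5) [0.2424 0.5096]
scene (315.9, 201) [0.1963 0.5431]
top (349.05, 201.7) [0.2437 0.526 ]
top (349.05, 203.5) [0.2434 0.5211]
[[ 38  29  19  14  38  72  84  71 131 205 224 224 225 226 224 224 222 223
  222 207 206 244 241 234 252 252 252]
 [ 61  52  39  34  40  55  63  52 128 206 225 222 221 220 220 223 225 221
  209 207 197 170 234 251 252 252 252]
 [ 67  55  62  57  56  55  48  47 126 204 223 223 221 221 221 219 213 197
  162 167 182 171 182 233 250 252 252]
 [107  57  48  54  54  46  47  45 126 207 227 226 224 224 221 206 164 157
  178 182 183 183 185 185 224 250 252]
 [125  85  49  51  48  46  48  51 124 205 224 225 224 220 211 189 168 154
  166 183 182 185 186 185 186 221 247]
 [120  91  47  49  49  47  71  86 139 210 223 219 206 191 169 137 147 176
  183 185 186 187 187 189 184 168 175]
 [ 94  70  49  51  48  50  86 121 158 201 211 202 152 136 147 101  89 143
  180 187 188 188 185 190 186 177 205]
 [ 72  46  50  46  49  46  
[... 999 characters left out ...]
0  56  59  60  60  63  63  31  10  11  11  11  12]
 [ 49  72  61  59  59  59  56  35  11   9  10  12  11  12]
 [ 47  69  62  65  64  43  16   8  10  11  13  11  13  10]
 [ 42  67  68  58  38  62  41   8   4  12  13  13  11  11]
 [ 38  20  18   9  24  79  90  28  14  35  29  14  12  13]
 [ 49  19  12  10   9  41  88  75  61  87  72  17  16  31]
 [ 12  10  10  11  13  39 105 119 118  89  40  24  41  68]
 [ 10  13  12  13  12  28  60  81  79  54  37  48  69  61]
 [ 11  12  12  11  11  16  29  44  49  52  70  74  61  62]
 [ 11  12  11  12  11  13  11  15  42  69  65  65  65  68]
 [ 12  11  12  11  10  16  30  53  73  66  63  64  66  68]
 [ 11  12  11  11  15  42  68  65  66  64  65  64  64  67]]
```

Both cameras agree at about 50 mm (top 49.8, scene 50–52). At 39.0 mm now, I go 11 mm further.

```bash
python3 -m creep '[{"grip":10,"x":0.0003,"y":-0.004,"z":0,"rx":0,"ry":0,"rz":0},{"grip":10,"x":0.0003,"y":-0.004,"z":0,"rx":0,"ry":0,"rz":0},{"grip":10,"x":0.0002,"y":-0.003,"z":0,"rx":0,"ry":0,"rz":0},{"grip":10,"x":0,"y":0,"z":0,"rx":0,"ry":0,"rz":0},{"grip":10,"x":0,"y":0,"z":0,"rx":0,"ry":0,"rz":0},{"grip":10,"x":0,"y":0,"z":0,"rx":0,"ry":0,"rz":0}]'
python3 - <<'E'
from h import *
from cell import snapshot,robot
P=robot.sense()["ee_pos"];print(P,"drawn",np.dot(P[:2]-[.5722,-.1507],[.078,-.997]))
im=snapshot("scene");cv2.imwrite("pics/scene5.png",im)
cv2.imwrite("pics/c5.png",cv2.resize(im[190:226,305:355],None,fx=15,fy=15,interpolation=cv2.INTER_CUBIC))
for x in(.0,-.012,-.024,-.031,-.040):
  print(x,proj("scene",(.5732+x*.997+.05*.078,-.1512+x*.078-.05*.997,.111)).round(1))
E
```

```text
time_s: 9.13
ee_pos: [0.5765, -0.2002, 0.1631]
tcp_rot: [0.999, 0.039, 0.001, -0.001]
ft_force: [1.9, 4.8, 4.6]
finger_gap: 0.0312
[ 0.57652452 -0.20021435  0.16308056] drawn 0.04970311791387336
0.0 [321.9 205.5]
-0.012 [324.7 206.9]
-0.024 [327.6 208.3]
-0.031 [329.3 209.1]
-0.04 [331.4 210.2]
```

View pics/c5.png

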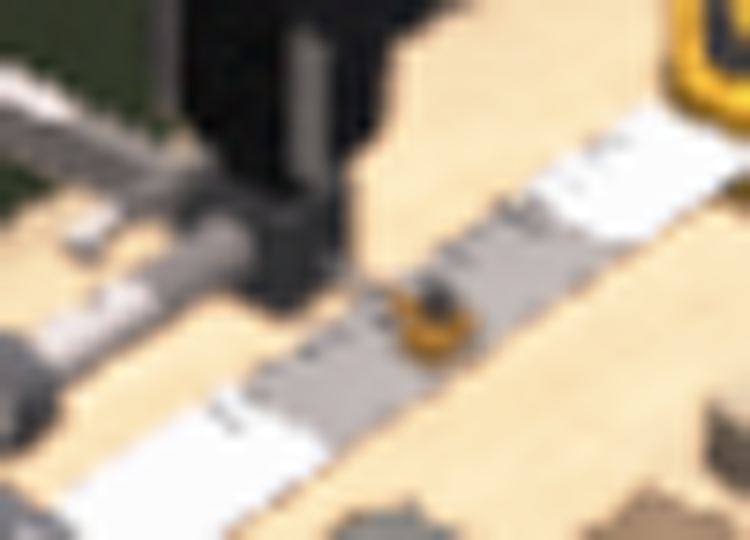

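The image shows the rider at crop (430,320) with its nose at (395,293), and the pointer dark against the ticks at about (375,303). A difference against the earlier frame should isolate the pointer.

```bash
python3 - <<'E'
import cv2,numpy as np
np.set_printoptions(linewidth=220)
a=cv2.imread("pics/scene4.png").astype(int).mean(2);b=cv2.imread("pics/scene5.png").astype(int).mean(2);c=cv2.imread("pics/scene5.png").astype(int)
print("cols 322..339 rows 205..216");print(b[205:217,322:340].astype(int));print("diff 5-4");print((b-a)[205:217,322:340].astype(int));print("R-B");print((c[...,2]-c[...,0])[205:217,322:340])
o=cv2.imread("pics/scene0.png").mean(2).astype(int);print("scene0");print(o[205:217,322:340])
E
```

```text
cols 322..339 rows 205..216
[[ 49  50  49  47  45  46 124 202 222 221 221 220 213 197 161 169 182 171]
 [ 51  51  49  46  54  60 128 207 224 223 221 206 164 156 178 182 182 183]
 [ 54  50  49  47  70  93 137 203 222 221 211 189 171 155 165 184 183 184]
 [ 47  49  49  45  64 109 148 173 192 191 169 136 147 177 184 185 187 187]
 [ 48  51  50  65 111 148 154 143 132 137 147 100  90 144 181 188 187 188]
 [ 99  66  73 119 188 207 171 162 153 120 107  70  66 110 161 184 189 185]
 [187 151 157 173 182 171 180 166 124 121 116  93  84  99 136 171 188 182]
 [224 223 212 186 170 157 167 183 171 135 105 119 116 106 128 170 191 208]
 [212 210 184 141 165 182 183 184 176 145 107  92  99 118 141 173 208 224]
 [168 168 184 183 182 183 184 185 186 179 159 130 133 156 170 207 223 223]
 [179 184 180 181 182 184 184 186 186 188 187 172 171 204 220 221 220 220]
 [165 181 181 181 183 184 186 186 184 186 187 177 197 219 222 221 221 220]]
diff 5-4
[[  -7   -4    1    0  -80 -158  -98  -20    0    0    0    1    0    0   -1    2    0    0]
 [  -3    4    1    0  -72 -146  -99  -18    0   -1    0    0    0   
[... 2067 characters left out ...]
240 233 242 251 251 251]
 [217 220 221 221 220 219 219 218 223 242 244 197 202 248 251 251 250 251]
 [217 219 219 219 218 218 217 227 218 206 224 160 144 223 249 250 251 251]
 [218 217 217 217 215 220 229 238 229 172 157  91  90 168 237 249 251 249]
 [221 220 223 226 214 229 249 243 196 183 164 124 114 137 201 241 249 233]
 [220 221 226 237 244 235 243 250 245 200 144 172 165 130 162 233 232 201]
 [215 233 232 209 243 250 250 251 247 218 133  89 105 123 147 181 201 219]
 [227 243 250 250 250 250 250 250 250 248 226 168 153 170 163 200 219 218]
 [249 251 250 251 251 250 250 251 251 251 249 232 188 198 216 215 216 215]
 [243 251 250 251 250 251 251 250 249 246 230 174 190 215 216 216 215 215]]
```

The pointer tip shows at (329.4,209.05) and the nose at (331.2,209.6). The scene view puts the pointer about 1 ± 1.3 mm short, and top gives 49.9–50.1 mm. At 49.7 mm drawn, I nudge 0.5 mm and let it settle.

```bash
python3 -m creep '[{"grip":10,"x":0,"y":-0.0006,"z":0,"rx":0,"ry":0,"rz":0},{"grip":10,"x":0,"y":0,"z":0,"rx":0,"ry":0,"rz":0},{"grip":10,"x":0,"y":0,"z":0,"rx":0,"ry":0,"rz":0},{"grip":10,"x":0,"y":0,"z":0,"rx":0,"ry":0,"rz":0},{"grip":10,"x":0,"y":0,"z":0,"rx":0,"ry":0,"rz":0},{"grip":10,"x":0,"y":0,"z":0,"rx":0,"ry":0,"rz":0}]'
python3 - <<'E'
from h import *
from cell import robot,snapshot
s=robot.sense();print("drawn",np.dot(s["ee_pos"][:2]-[.5722,-.1507],[.078,-.997]),s["finger_gap"],abs(s["qd"]).max())
a=cv2.imread("pics/scene5.png").astype(int);b=snapshot("scene").astype(int)
print((b-a).mean(2)[206:212,322:340].astype(int))
E
```

```text
time_s: 9.68
ee_pos: [0.5766, -0.2006, 0.1631]
tcp_rot: [0.999, 0.04, 0.001, -0.001]
ft_force: [4.3, 4.6, 4.1]
finger_gap: 0.0309
drawn 0.050088392293919544 0.03093850023949762 0.0018996950532034966
[[ -1  -1   1   3  -2   0   2   0   1   0   0   0  -1   1   0   0   0   0]
 [  0  -1   1   0  -2  -2  -2   1  -1   0   1   0  -2   0   0  -1   0   0]
 [  1   1  -2   1  -5 -10  -6  -1   0   0   0   1   0  -1   0   0   0   0]
 [  0  -3  -2   0   1  -1  -3  -4   1  -1   0   1   0  -1  -1   0   0  -1]
 [ 27  14   2   0   0   0  -1   0   0   0   2   1   1   0   0   0   0   2]
 [ 27  17  -1   0   0   2   0   1  -2   0   0   0  -1  -1   1  -1   0   3]]
```

```bash
python3 -c "
from cell import robot
print(robot.sign_off())"
```

```text
the job is handed in; nothing more can be done
None
```

The job is handed in: the mark was pressed, and the stop arm is held with its pointer at the rider's nose, which is about 50 mm out.

- **Lever:** I pushed it down until the upward reaction rose from about 10 N to about 42 N with the tool height stalling at 0.239 m, so it was on its stop. That peak came through the shut fingertips and is just above the 40 N limit given for the arm and the gripper's body. A picture after I lifted off showed the lever back up.
- **Stop arm:** I pinched the grip with 26 N. The final opening is 30.9 mm, against an expected 32 mm with the button fully in. The arm is drawn out 50.1 mm and was still when I handed in, with the spring pulling about 4.6 N.
- **Bench items and rider:** the rider did not move between frames of the draw. I saw no contact with anything on the bench, though I did not compare the other items before and after.

The two cameras disagreed slightly on the pointer position. The top camera, from the pictures before the draw, puts the nose 49.8–50.1 mm from the pointer's home. The scene camera puts it about 51 mm out, good to about 1.3 mm, so the pointer could be about 1 mm short. The robot arm blocked the top view at the end, so I could not recheck from there.

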